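# Clip a leaf slide into the stage on the chive ledge

### The job

Take the glass leaf slide by its wooden grip, push the clip stage's sprung curved arm back with one long side of the slide, gently and no farther than needed, and lower the slide flat on the bed between the arm and the fixed edge. Let it come against the fixed edge and, still holding it, slide it endways until it bears lightly but surely on the end stop's hard face for a moment; then let go so that the arm holds it flat in that corner. Do not ram the glass against anything or bend the arm far, and leave everything else on the ledge where it stands.

Things in the scene. Friction and masses are not known exactly. Their poses are not given: they have to be found in the camera images.
- stage: Fixed aluminium clip stage, bed 150 x 104 mm, its top 30 mm above this origin (on the ledge, under the middle of the slide's place). x runs along the bed towards the end stop, z up. The fixed edge is a steel strip 130 mm long along x, 6 mm high over the bed, its face at y = +25 mm; the sprung arm is on the -y side. Seated, the slide's middle is at y = 0.
- edge: The fixed edge: straight steel strip on the bed, 130 (x) x 10 (y) x 6 mm, never moving; axes as the stage's. Origin: on the bed at the middle of the face that the slide bears on (the strip lies on its +y side); a seated slide's middle is 25 mm to -y of it. Glass slides easily on bed, edge, stop and arm (friction about 0.25).
- stop: Foot plate of the end stop, fixed on the bed near its +x end; origin on the bed, axes as the stage's. It carries a dark steel stop block, 12 (x) x 44 (y) x 8 mm (11 mm with its screw), clamped anywhere from 0 to 16 mm towards -x: its place is NOT measured and must be found by feel. The block's face is 6 to 22 mm to -x of this origin, so a slide that is home has its middle 43.5 to 59.5 mm to -x of it.
- pin (a joint): Travel (m) of a light sprung brass feeler pin, 4 mm thick, that stands 5 mm proud of the stop block's face (towards -x, 14 mm to +y of the stop's middle, 3.5 mm above the bed): 0 when free, growing as the slide pushes it in, 0.005 when the slide is home against the block's hard face. It pushes back with under 0.5 N. Lower the slide short of it, not on to it.
- clip (a joint): Angle of the sprung curved steel arm, rad: 0 at rest, growing as it is pushed towards -y of the stage (it springs back). At rest its bulge stands 9 mm into the slide's place; a seated slide holds it at about 0.13, and 0.18 leaves about 3 mm of room. Above 0.34 it is overbent. It pushes with 1.5 N at first touch, 3.5 N on a seated slide, 5 N at 0.18.
- clip_bulge (a point): Point on the arm's face at its bulge, which meets the slide's long side; at rest at x = +5, y = -16, z = 41.5 mm of the stage; moves with the arm. The arm is a strip 3 mm thick standing 1 to 22 mm above the bed, 100 mm long, pointing to +x from its pivot post (27 mm high) at x = -62, y = -40 mm of the stage.
- slide: Loose glass leaf slide, 75 (x) x 50 (y) x 6 mm, 60 to 130 g, with an upright wooden grip on its middle; lies flat on the ledge. Origin: centre of its underside, z up. The two ways round (half a turn) are alike. The glass bears a push of up to about 15 N at its ends; a harder one counts as ramming.
- slide_mid (a point): Middle of the slide with its grip, 22.5 mm above its underside. The wooden grip is 16 mm wide along the slide's x, 30 mm along y, and reaches from 6 to 45 mm above the underside; pinch it across its 16 mm, about 36 mm above the underside, so that the fingers stay clear of glass and arm.
- pot_small: Bystander: small clay chive pot, 64 mm across, 55 mm high.
- beaker: Bystander: glass measuring beaker, 60 mm across, 85 mm high.
- bulb: Bystander: pink silicone watering bulb standing, 60 mm across, 85 mm high.
- rake: Bystander: steel hand rake lying, 206 mm long, 60 mm wide, wooden handle to its -x.
- saucer: Bystander: clay saucer, 100 mm across, 14 mm high.
- lens: Bystander: hand lens lying, 66 mm across with a 90 mm handle to its -x.

How it is judged:
By the outcome, as a careful person would: the job done as asked, in the order asked, and still so for the second after the job is handed in, with the robot touching nothing.
It also fails if it takes over 70 s, if anything falls off the work surface, if the arm or the gripper's body presses on something with over 40 N, if the wrist force passes 120 N, or if a joint passes its speed limit or range.

### The arm

A 6-joint arm with a two-finger parallel gripper is mounted at the origin on the work surface. World frame = base frame: x ahead of the robot, y to its left, z up, the work surface at z = 0. Lengths are in m, angles in degrees, forces in N, time in s.
With the tool pointing down it reaches from about 0.3 to 0.75 m from the base axis. Payload 8.5 kg.
Tool frame: the origin (TCP) lies on the centre line of the jaws, within the pads' length; the fingertips stand 25 mm ahead of it and the grasp point (between the pads) lies 6 mm ahead of it; z points along the fingers, y is the line along which they close (so a half turn about z gives the same grasp; the last joint's range is limited). The gripper opens to 85 mm and grips with 20 to 120 N. Pads are 22 mm wide; open, the fingers measure 114 mm over their backs; the gripper's body (76 mm by 85 mm) begins 54 mm behind the grasp point. The pads swing forward as they close: fully open they stand 13 mm farther back than shut.
Start: joints at [-89.169, 21.807, 74.336, -0, 83.858, -12.336], TCP at [0.125, -0.536, 0.256] pointing down, gripper open.
Joint ranges: [-178.18, 178.18], [-50.72, 133.34], [12.68, 142.11], [-81.47, 261.47], [9.98, 163.14], [-165.26, 165.26]. Speed limits (degrees/s): [136.94, 136.94, 180, 180, 180, 180].

### API

Orientations are given as a 3x3 rotation matrix whose columns are the frame's x, y, z axes.
In Python, from rig import telemetry, optics, env gives the robot as it stands.
- The arm moves only by the tool send_rows, never from a script. Its argument "deltas" is a list that holds one entry, the list of rows, each a list of 7 numbers: the shift along the tool's x, y, z in m, then the turn, a rotation vector about the tool's x, y, z in rad, then the opening, from -1 (shut) to 1 (fully open), so that 0 is half open. In form: [[[x, y, z, ax, ay, az, grip], ...]]. A call has 1 to 12 rows; each row shifts and turns the commanded pose from where the row before left it, along the tool's axes as they then stand; what a row does not reach is not made up. A row lasts 1/8 s, in which the tool goes at most 62.5 mm and 10.7 degrees, less where a joint would pass 70% of its speed; a pose out of reach is approached as far as the arm can. A call is refused whole if a number of a shift passes 0.0625 or a number of a turn 0.188, either way. A call with a gripper value outside its range is refused whole. The fingers move at their own pace and stop on an object; "squeeze" is the grip in N (left out, the last holds). Time passes only in rows, so rows that do not move let the fingers close. It gives the time, the measured TCP pose, the force, the opening and the grip force at its end, in the units of the state.
- telemetry.observe(): the state, without advancing time (a new reading comes with each control period).
- optics.get_image(name): name is "scene" or "top" or "wrist"; returns a dict with "image" (420x560x3 uint8, red, green, blue), "range_z" (420x560 float32, m along the optical axis (not along the pixel's ray), 0 where there is no reading), "K" (3x3 intrinsics, pixels), "rvec" (rotation vector, rad) and "tvec" (3), from world to camera coordinates, as OpenCV has them; the wrist camera has in their place "hand_eye" (4x4, takes a point from camera to tool coordinates, whose origin is the TCP and whose axes are the flange's). Camera axes: x right, y down, z forward; pixel columns grow to the right and rows downward; lengths in m; the calibration is good to about 2 mm. A picture is of the moment at which its call begins: read the wrist's pose just before it.
- env.close_job(): hands the job in; it is judged then, once.
The state is a dict: "time_s": time; "q": joint angles; "qvel": joint speeds; "joint_efforts": joint torques, N m; "position": TCP position; "tool_rot": TCP orientation; "ft_force": force on the tool from outside, world axes, zero at the start; "wrist_torque": the same for the moment, N m; "grip_width": finger opening in m; "gripper_force": force on a finger pad.
Only numpy, scipy, OpenCV 4.12 (cv2) and the standard library are available. Lean on these libraries where they do the work, as an engineer would, in place of code of your own. Each camera call takes 0.05 s, during which the arm holds its last target. There are 200 camera calls.

## Working session

There is one attempt and no reset: what is moved stays moved. The work goes in short steps, Python scripts to look and compute and a tool call to move; the robot and the scene stay as the last step left them, time stands still between calls to the robot, and variables do not carry over. Pictures are saved under pics/ and viewed, at most 10 in all, crops included, and the job is handed in when it is done.

Besides the shell and the picture viewer there is one more tool, called after "Emit:" as name(argument=value, ...), one argument or row to a line, values as JSON. send_rows: Moves the arm, as the interface text tells. Its arguments: {"type":"object","properties":{"deltas":{"type":"array"},"squeeze":{"type":"number"}},"required":["deltas"]}

```bash
mkdir -p pics; ls; cat > h.py <<'E'
import numpy as np, cv2
from rig import telemetry, optics, env
def cloud(n):
    s=telemetry.observe() if n=="wrist" else None
    d=optics.get_image(n); z=d["range_z"].astype(float); K=np.array(d["K"])
    v,u=np.mgrid[:z.shape[0],:z.shape[1]]
    p=np.stack([(u-K[0,2])*z/K[0,0],(v-K[1,2])*z/K[1,1],z],-1)
    if n=="wrist":
        H=np.array(d["hand_eye"]); p=p@H[:3,:3].T+H[:3,3]
        p=p@np.array(s["tool_rot"]).T+np.array(s["position"])
    else:
        R=cv2.Rodrigues(np.array(d["rvec"],float))[0]; p=(p-np.array(d["tvec"]).ravel())@R
    p[z==0]=np.nan
    return d["image"],p
def save(n,im): cv2.imwrite("pics/"+n,im[...,::-1])
E
python3 - <<'E'
from h import *
s=telemetry.observe(); print(s)
a,p=cloud("scene"); b,q=cloud("top")
np.savez("c.npz",a=a,p=p,b=b,q=q)
save("scene.png",a); save("top.png",b)
E
```

```text
pics
{'time_s': 0.0, 'q': array([-8.91686669e+01,  2.18414757e+01,  7.43838741e+01, -1.57159579e-04,
        8.38565041e+01, -1.23352863e+01]), 'qvel': array([-0.02567579,  0.08314558,  0.00601586,  0.0435271 ,  0.06686901,
        0.1170303 ]), 'joint_efforts': array([-1.01239639e-03, -4.48471498e+01, -2.31279731e+01, -3.24895418e-04,
        4.85114433e-03, -8.49790382e-06]), 'position': array([ 0.12527909, -0.53529125,  0.25571237]), 'tool_rot': array([[ 9.73711711e-01,  2.27783894e-01, -2.34547225e-05],
       [ 2.27783694e-01, -9.73710711e-01,  1.42842842e-03],
       [ 3.02534874e-04, -1.39622009e-03, -9.99998980e-01]]), 'ft_force': array([ 0.58565509,  0.35813129, -0.32195978]), 'wrist_torque': array([-0.01265871,  0.00258275,  0.0110298 ]), 'gripper_force': 0.0, 'grip_width': 0.08543594548528372}
```

View pics/scene.png

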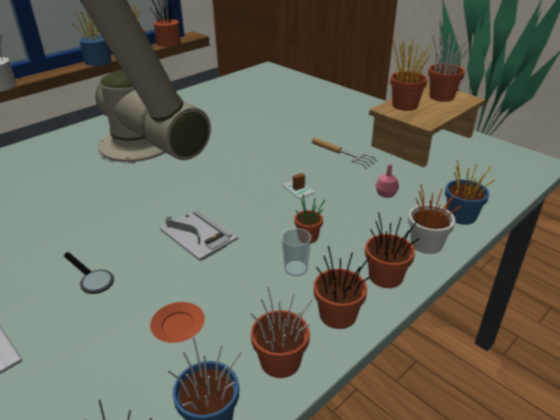

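View pics/top.png

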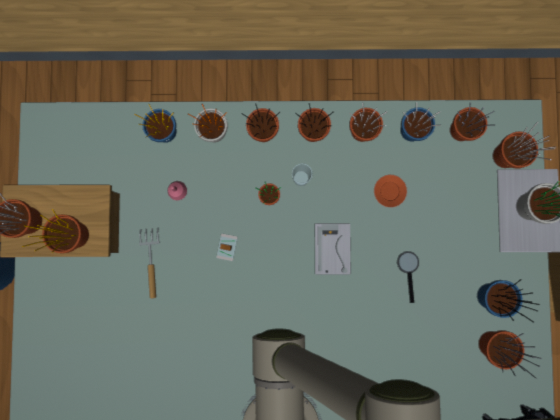

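The top view shows the slide at about (227,247) and the stage at (332,249), with its stop towards the top of the image (world +x) and the sprung arm on the right. Next I'll get coarse positions.

```bash
python3 - <<'E'
from h import *
c=np.load("c.npz"); q=c["q"]
for u,v in [(227,247),(332,249),(332,232),(318,250),(302,175),(270,194)]: print(u,v,q[v,u])
def fit(m):
    P=q[m][:,:2]; r=cv2.minAreaRect(P.astype(np.float32)); print(r,m.sum())
X,Y,Z=q[...,0],q[...,1],q[...,2]
u,v=np.meshgrid(range(560),range(420))
w=lambda a,b,e,f:(u>a)&(u<b)&(v>e)&(v<f)
fit(w(210,245,228,268)&(Z>.003)&(Z<.02)); fit(w(210,245,228,268)&(Z>.035))
fit(w(300,365,210,290)&(Z>.02)&(Z<.034))
print(optics.get_image("wrist")["hand_eye"],optics.get_image("wrist")["K"])
E
```

```text
227 247 [0.52428328 0.15231924 0.04709919]
332 249 [ 0.51788199 -0.15349594  0.03172426]
332 232 [ 0.56753127 -0.15357577  0.03542488]
318 250 [ 0.51503572 -0.11213834  0.03648276]
302 175 [ 0.74113722 -0.06797015  0.00615243]
270 194 [0.6782064  0.02741773 0.04946367]
((0.5219515562057495, 0.15617099404335022), (0.11387737840414047, 0.09923256188631058), 0.11254290491342545) 462
((0.5253162384033203, 0.15914979577064514), (0.02974890172481537, 0.015422758646309376), 78.77295684814453) 58
((0.5210396647453308, -0.1540272980928421), (0.10072477161884308, 0.14729365706443787), 89.55989074707031) 1326
[[ 6.85890343e-04 -9.54984567e-01 -2.96654692e-01  7.63691858e-02]
 [ 9.99999601e-01  4.85115609e-04  7.50408320e-04  9.18856324e-04]
 [-5.72716543e-04 -2.96655088e-01  9.54984519e-01 -1.17189888e-01]
 [ 0.00000000e+00  0.00000000e+00  0.00000000e+00  1.00000000e+00]] [[364.19523229   0.         283.03306616]
 [  0.         364.19523229 208.24868635]
 [  0.           0.           1.        ]]
```

```bash
cat >> h.py <<'E'
from scipy.spatial.transform import Rotation as Ro
def Rd(yaw): # tool down, tool x at yaw deg
    c,s=np.cos(np.radians(yaw)),np.sin(np.radians(yaw)); return np.array([[c,s,0],[s,-c,0],[0,0,-1.]])
def plan(p1,yaw,n,g,p0=None,R0=None):
    s=telemetry.observe(); p0=np.array(s["position"] if p0 is None else p0); R=np.array(s["tool_rot"] if R0 is None else R0)
    p=p0.copy(); rows=[]
    for i in range(n):
        t=p0+(np.array(p1)-p0)*(i+1)/n
        d=np.round(R.T@(t-p),4)
        w=np.round(Ro.from_matrix(R.T@Rd(yaw)).as_rotvec()/(n-i),4)
        p=p+R@d; R=R@Ro.from_rotvec(w).as_matrix()
        rows.append([float(x) for x in (*d,*w,g)])
    print(str(rows).replace(" ","")); return p,R
E
python3 - <<'E'
from h import *
plan([.50,-.154,.25],90,10,1)
E
```

```text
[[0.0452,-0.0286,0.0006,-0.0001,-0.0001,-0.1341,1.0],[0.0486,-0.0223,0.0006,-0.0001,-0.0001,-0.1341,1.0],[0.0511,-0.0156,0.0007,-0.0001,-0.0001,-0.1341,1.0],[0.0528,-0.0087,0.0006,-0.0001,-0.0001,-0.1341,1.0],[0.0534,-0.0015,0.0006,-0.0,-0.0,-0.1341,1.0],[0.0532,0.0057,0.0006,-0.0001,-0.0001,-0.1341,1.0],[0.0519,0.0127,0.0006,-0.0,-0.0,-0.1341,1.0],[0.0498,0.0196,0.0006,-0.0001,-0.0001,-0.1341,1.0],[0.0467,0.026,0.0006,-0.0,-0.0,-0.1341,1.0],[0.0428,0.032,0.0006,-0.0001,-0.0001,-0.1342,1.0]]
```

Emit:
send_rows(
  deltas=[
    [[0.045, -0.029, 0.0006, 0, 0, -0.134, 1], [0.049, -0.022, 0.0006, 0, 0, -0.134, 1], [0.051, -0.016, 0.0006, 0, 0, -0.134, 1], [0.053, -0.009, 0.0006, 0, 0, -0.134, 1], [0.053, -0.0015, 0.0006, 0, 0, -0.134, 1], [0.053, 0.006, 0.0006, 0, 0, -0.134, 1], [0.052, 0.013, 0.0006, 0, 0, -0.134, 1], [0.05, 0.02, 0.0006, 0, 0, -0.134, 1], [0.047, 0.026, 0.0006, 0, 0, -0.134, 1], [0.043, 0.032, 0.0006, 0, 0, -0.134, 1], [0, 0, 0, 0, 0, 0, 1], [0, 0, 0, 0, 0, 0, 1]],
  ],
)

```text
time_s: 1.7
position: [0.5005, -0.1537, 0.2501]
tool_rot: [[0.001, 1.0, -0.001], [1.0, -0.001, 0.0], [0.0, -0.001, -1.0]]
ft_force: [-0.5, -0.9, 0.3]
grip_width: 0.0853
gripper_force: 0.0
```

```bash
python3 - <<'E'
from h import *
a,p=cloud("wrist"); np.savez("w1.npz",a=a,p=p); save("w1.png",a)
s=telemetry.observe(); print(s["time_s"],s["position"],s["q"],s["ft_force"])
E
```

```text
1.75 [ 0.50022577 -0.15413489  0.25022881] [-3.00917767e+01  1.94169210e+01  7.91181845e+01 -1.36130630e-02
  8.14878858e+01 -2.99517526e+01] [-0.71654397 -0.33239792  0.69790957]
```

View pics/w1.png

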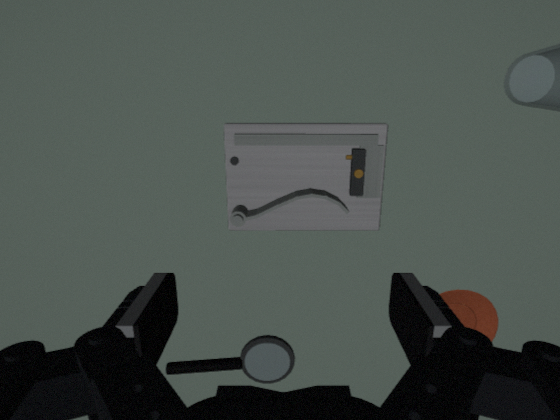

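The wrist view shows the stage at (228–386, 124–230). The edge strip is along its top, the stop block is at (357,172) with the pin at its left, and the arm bulge is at about (310,190). I'll measure it.

```bash
python3 - <<'E'
from h import *
d=np.load("w1.npz"); p,a=d["p"],d["a"]; Z=p[...,2]
u,v=np.meshgrid(range(560),range(420))
w=lambda a,b,e,f:(u>=a)&(u<b)&(v>=e)&(v<f)
def fit(m,n): print(n,cv2.minAreaRect(p[m][:,:2].astype(np.float32)),m.sum(),np.median(Z[m]))
st=w(215,400,115,240)
fit(st&(Z>.02)&(Z<.06),"all>20mm")
fit(st&(Z>.0325)&(Z<.045)&w(228,384,128,150),"edge")
fit(w(345,370,145,200)&(Z>.0345)&(Z<.05),"block")
print(np.round(Z[110:236:3,300],4)); print(np.round(p[110:236:3,300,1],4))
print("row165",[(c,round(Z[165,c],4),round(p[165,c,0],4)) for c in range(335,392,2)])
print("Y per row col300 gray",[(r,round(p[r,300,1],4),round(Z[r,300],4),a[r,300].sum()//3) for r in range(120,152)])
im=cv2.resize(a[115:240,215:400],None,fx=4.3,fy=4.3,interpolation=cv2.INTER_CUBIC); save("w1c.png",np.clip(im*1.6,0,255).astype(np.uint8))
E
```

```text
all>20mm ((0.522190511226654, -0.1551232486963272), (0.10418974608182907, 0.150613471865654), 89.8669204711914) 16968 0.030045170756916997
edge ((0.5247067809104919, -0.11873192340135574), (0.013835173100233078, 0.13552463054656982), 89.65396118164062) 1792 0.03563509336306622
block ((0.5699213743209839, -0.14495208859443665), (0.02148931846022606, 0.047734133899211884), 4.4733567237854) 669 0.037600900309369856
[-0.0001  0.0003  0.0016 -0.0003 -0.001   0.0304  0.0301  0.0305  0.0368
  0.0355  0.0357  0.0368  0.0294  0.0302  0.0295  0.0301  0.03    0.03
  0.0298  0.0302  0.0305  0.0283  0.0295  0.0308  0.0294  0.0293  0.0289
  0.0352  0.0463  0.0522  0.0304  0.0296  0.0313  0.0294  0.0294  0.0286
  0.0294  0.0297  0.0295  0.0295  0.0301  0.0001]
[-0.0926 -0.0955 -0.0982 -0.1012 -0.1041 -0.1046 -0.1073 -0.1099 -0.112
 -0.1148 -0.1174 -0.12   -0.1236 -0.1263 -0.1291 -0.1318 -0.1346 -0.1374
 -0.1403 -0.1431 -0.1459 -0.1492 -0.1518 -0.1544 -0.1576 -0.1606 -0.1636
 -0.165  -0.1649 -0.1661 -0.1751 -0.1784 -0.1809 -0.1845 -0.1876 -0.1909
 -0.1938 -0.1968 -0.2    -0.2031 -0.206  -0.2208]
row
[... 2706 characters left out ...]
(90)), (141, np.float64(-0.1182), np.float64(0.0369), np.uint64(91)), (142, np.float64(-0.1193), np.float64(0.0351), np.uint64(91)), (143, np.float64(-0.12), np.float64(0.0368), np.uint64(89)), (144, np.float64(-0.1209), np.float64(0.0364), np.uint64(92)), (145, np.float64(-0.1218), np.float64(0.0365), np.uint64(97)), (146, np.float64(-0.1236), np.float64(0.0294), np.uint64(105)), (147, np.float64(-0.1247), np.float64(0.0286), np.uint64(104)), (148, np.float64(-0.1255), np.float64(0.029), np.uint64(104)), (149, np.float64(-0.1263), np.float64(0.0302), np.uint64(104)), (150, np.float64(-0.1272), np.float64(0.03), np.uint64(105)), (151, np.float64(-0.1281), np.float64(0.0302), np.uint64(103))]
```

View pics/w1c.png

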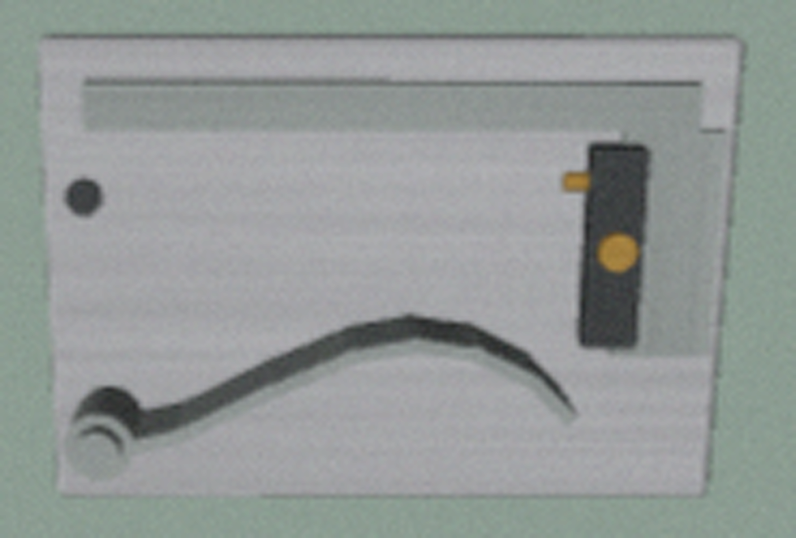

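The enlarged view shows the pin and the block face at x≈0.564, and the edge face at y≈−0.122. Next is a close look at the slide.

Emit:
send_rows(
  deltas=[
    [[0.051, 0.0, 0, 0, 0, 0.032, 1], [0.051, 0.001, 0, 0, 0, 0.032, 1], [0.051, 0.003, 0, 0, 0, 0.032, 1], [0.051, 0.005, 0, 0, 0, 0.032, 1], [0.051, 0.006, 0, 0, 0, 0.032, 1], [0.051, 0.008, 0, 0, 0, 0.032, 1], [0, 0, 0, 0, 0, 0, 1], [0, 0, 0, 0, 0, 0, 1]],
  ],
)

```text
time_s: 2.75
position: [0.5482, 0.1469, 0.2503]
tool_rot: [[0.193, 0.981, -0.0], [0.981, -0.193, -0.0], [-0.0, -0.0, -1.0]]
ft_force: [-0.6, -0.6, -0.4]
grip_width: 0.0853
gripper_force: 0.0
```

```bash
python3 - <<'E'
from h import *
a,p=cloud("wrist"); np.savez("w2.npz",a=a,p=p); save("w2.png",a)
s=telemetry.observe(); print(s["position"])
Z=p[...,2]; near=np.hypot(p[...,0]-.5253,p[...,1]-.159)<.07
for lo,hi in [(.003,.02),(.03,.06),(.04,.06)]:
    m=near&(Z>lo)&(Z<hi); print(lo,cv2.minAreaRect(p[m][:,:2].astype(np.float32)),m.sum(),np.median(Z[m]),np.median(p[m],0))
d=np.load("w1.npz")["p"]; m=(d[...,2]>.033)&(d[...,2]<.045)
# edge face line: per column last row of strip
pts=[]
for c in range(245,370):
    r=[r for r in range(128,160) if .033<d[r,c,2]<.045 and d[r,c,1]>-.128]
    if r: k=max(r); pts.append((d[k:k+2,c,:2].mean(0)))
pts=np.array(pts); f=np.polyfit(pts[:,0],pts[:,1],1); print("edge slope deg",np.degrees(f[0]),np.polyval(f,.525), np.std(pts[:,1]-np.polyval(f,pts[:,0])))
E
```

```text
[0.54816057 0.14667737 0.25038328]
0.003 ((0.5241872668266296, 0.14014774560928345), (0.09787856787443161, 0.07489575445652008), 79.63214111328125) 2978 0.005902718659209091 [0.53388179 0.16144402 0.00590272]
0.03 ((0.5277400016784668, 0.1585327684879303), (0.029728727415204048, 0.015682725235819817), 78.308837890625) 619 0.044493735736103684 [0.52821589 0.15973702 0.04449374]
0.04 ((0.5277400016784668, 0.1585327684879303), (0.029728727415204048, 0.015682725235819817), 78.308837890625) 586 0.04455154833387377 [0.52801636 0.15891745 0.04455155]
 ** On entry to DLASCL parameter number  4 had an illegal value
 ** On entry to DLASCL parameter number  4 had an illegal value
 ** On entry to DLASCL parameter number  4 had an illegal value
 ** On entry to DLASCL parameter number  4 had an illegal value
 ** On entry to DLASCL parameter number  5 had an illegal value
 ** On entry to DLASCL parameter number  4 had an illegal valueTraceback (most recent call last):
  File "<stdin>", line 13, in <module>
    c, resids, rank, s = lstsq(lhs, rhs, rcond)
                         ~~~~~^^^^^^^^^^^^^^^^^
    x, resids, rank, s = _umath_linalg.lstsq(a, b, rcond,
                         ~~~~~~~~~~~~~~~~~~~^^^^^^^^^^^^^
                                             signature=signature)
                                             ^^^^^^^^^^^^^^^^^^^^
    raise LinAlgError("SVD did not converge in Linear Least Squares")
numpy.linalg.LinAlgError: SVD did not converge in Linear Least Squares
```

View pics/w2.png

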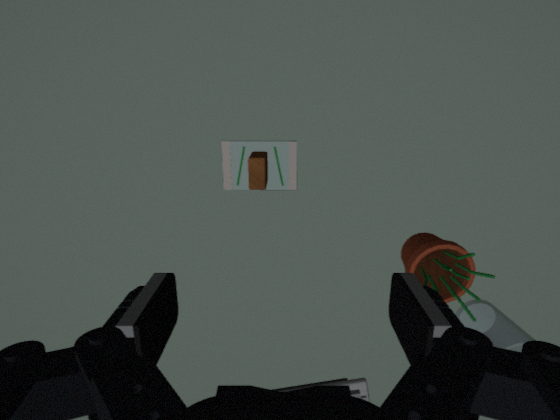

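The slide is at (222–297, 141–190) and square in the image, with the grip at (258,170). Going to the grip now.

```bash
python3 - <<'E'
from h import *
p,R=plan([.5277,.1585,.10],78.6,4,1)
plan([.5277,.1585,.042],78.6,3,1,p,R)
d=np.load("w1.npz")["p"]
pts=[]
for c in range(245,365):
    r=[r for r in range(128,160) if .033<d[r,c,2]<.045 and d[r,c,1]>-.128]
    if r: pts.append(d[max(r),c,:2])
pts=np.array(pts); f=np.polyfit(pts[:,0],pts[:,1],1); print("edge slope deg",np.degrees(f[0]),np.polyval(f,.525), np.std(pts[:,1]-np.polyval(f,pts[:,0])))
# top bed edge slope
for lo,hi,nm in [(118,130,"bed+y")]:
    pts=np.array([d[min(r for r in range(lo,hi) if d[r,c,2]>.027),c,:2] for c in range(235,380)])
    f=np.polyfit(pts[:,0],pts[:,1],1); print(nm,np.degrees(f[0]),np.polyval(f,.525))
E
```

```text
[[0.0019,-0.0056,0.0376,-0.0,0.0001,0.001,1.0],[0.0019,-0.0056,0.0376,-0.0001,0.0001,0.001,1.0],[0.0019,-0.0056,0.0376,-0.0,0.0001,0.001,1.0],[0.0019,-0.0056,0.0376,-0.0001,0.0,0.0009,1.0]]
[[0.0,0.0,0.0193,0.0,0.0,0.0,1.0],[0.0,0.0,0.0194,0.0,0.0,0.0,1.0],[0.0,0.0,0.0193,0.0,0.0,0.0,1.0]]
edge slope deg -1.714653943777334 -0.12261360512408884 0.0014611688363671482
bed+y -0.4048736273470049 -0.10363223934702065
```

Emit:
send_rows(
  deltas=[
    [[0.002, -0.0056, 0.0375, 0, 0, 0.001, 1], [0.002, -0.0056, 0.0375, 0, 0, 0.001, 1], [0.002, -0.0056, 0.0375, 0, 0, 0.001, 1], [0.002, -0.0056, 0.0375, 0, 0, 0.001, 1], [0, 0, 0.0195, 0, 0, 0, 1], [0, 0, 0.0195, 0, 0, 0, 1], [0, 0, 0.019, 0, 0, 0, 1], [0, 0, 0, 0, 0, 0, 1], [0, 0, 0, 0, 0, 0, 1]],
  ],
)

```text
time_s: 3.92
position: [0.5283, 0.1596, 0.0432]
tool_rot: [[0.197, 0.98, 0.001], [0.98, -0.197, 0.0], [0.0, 0.001, -1.0]]
ft_force: [0.2, -0.1, -0.1]
grip_width: 0.0853
gripper_force: 0.0
```

```bash
python3 - <<'E'
from h import *
s=telemetry.observe(); print(s["position"],s["tool_rot"],s["ft_force"])
d=np.load("w1.npz")["p"]
pts=[]
for c in range(242,345):
    r=[r for r in range(134,152) if .033<d[r,c,2]<.045]
    if r: pts.append(d[max(r),c,:2])
pts=np.float32(pts); vx,vy,x,y=cv2.fitLine(pts,cv2.DIST_HUBER,0,.001,.001).ravel(); print(np.degrees(np.arctan2(vy,vx)),y+(.525-x)*vy/vx)
a,p=cloud("wrist"); save("w3.png",a)
E
```

```text
[0.52825856 0.1596407  0.04317832] [[ 1.96840548e-01  9.80434904e-01  1.09456786e-03]
 [ 9.80435487e-01 -1.96840685e-01  1.78358231e-05]
 [ 2.32942352e-04  1.06964236e-03 -9.99999401e-01]] [ 0.19209434 -0.06399942 -0.09006279]
-0.0153528955 -0.12187705
```

View pics/w3.png

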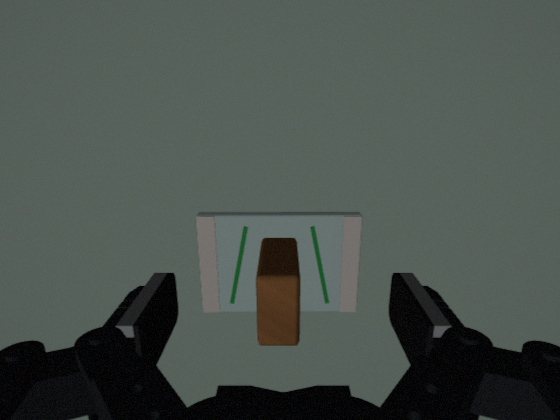

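The grip sits centred between the fingers (279 against 283). I'll check its place along tool x from the depth.

```bash
python3 - <<'E'
from h import *
a,p=cloud("wrist"); s=telemetry.observe(); R=np.array(s["tool_rot"]); t=np.array(s["position"])
q=(p-t)@R; Z=p[...,2]
sub=np.zeros(Z.shape,bool); sub[200:360,190:370]=1
m=sub&(Z>.0425)&(Z<.05); P=q[m]; print(m.sum(),cv2.minAreaRect(P[:,:2].astype(np.float32)),np.median(Z[m]))
m=sub&(Z>.003)&(Z<.009); P=q[m]; print(m.sum(),cv2.minAreaRect(P[:,:2].astype(np.float32)),P.min(0),P.max(0))
E
```

```text
3019 ((-0.001192358322441578, -0.000458328053355217), (0.016015557572245598, 0.03060569427907467), 89.17943572998047) 0.04457838308600832
12610 ((-0.001299884170293808, -0.0005917102098464966), (0.05071626231074333, 0.07531023025512695), 0.09191881865262985) [-0.02670815 -0.0382298   0.03439032] [0.0240238  0.03706358 0.04035309]
```

Emit:
send_rows(
  deltas=[
    [[-0.0012, -0.0005, 0.0012, 0, 0, 0, 1], [0, 0, 0, 0, 0, 0, 0], [0, 0, 0, 0, 0, 0, -0.5], [0, 0, 0, 0, 0, 0, -1], [0, 0, 0, 0, 0, 0, -1], [0, 0, 0, 0, 0, 0, -1], [0, 0, 0, 0, 0, 0, -1], [0, 0, 0, 0, 0, 0, -1]],
  ],
  squeeze=60,
)

```text
time_s: 5.03
position: [0.5273, 0.1593, 0.0413]
tool_rot: [[0.196, 0.981, 0.0], [0.981, -0.196, 0.0], [0.0, 0.0, -1.0]]
ft_force: [-0.1, 0.3, 2.4]
grip_width: 0.0154
gripper_force: 59.0
```

```bash
python3 - <<'E'
from h import *
p,R=plan([.525,.158,.14],78.7,3,-1)
p,R=plan([.514,-.132,.14],89.8,8,-1,p,R)
E
```

```text
[[-0.0006,-0.0006,-0.0329,0.0001,-0.0001,0.0001,-1.0],[-0.0006,-0.0007,-0.0329,0.0002,-0.0,0.0001,-1.0],[-0.0005,-0.0006,-0.0329,0.0001,-0.0001,0.0,-1.0]]
[[-0.0358,0.0058,-0.0,0.0,0.0,-0.0242,-1.0],[-0.036,0.0048,-0.0,0.0,0.0,-0.0242,-1.0],[-0.036,0.004,-0.0,0.0,0.0,-0.0242,-1.0],[-0.0362,0.0032,-0.0,0.0,0.0,-0.0242,-1.0],[-0.0362,0.0022,-0.0,0.0,0.0,-0.0242,-1.0],[-0.0362,0.0014,-0.0,0.0,0.0,-0.0242,-1.0],[-0.0363,0.0005,-0.0,0.0,0.0,-0.0242,-1.0],[-0.0363,-0.0003,-0.0,0.0,0.0,-0.0243,-1.0]]
```

Emit:
send_rows(
  deltas=[
    [[-0.0006, -0.0006, -0.02, 0, 0, 0, -1], [-0.0006, -0.0006, -0.037, 0, 0, 0, -1], [-0.0006, -0.0006, -0.0417, 0, 0, 0, -1], [-0.036, 0.006, 0, 0, 0, -0.024, -1], [-0.036, 0.005, 0, 0, 0, -0.024, -1], [-0.036, 0.004, 0, 0, 0, -0.024, -1], [-0.036, 0.003, 0, 0, 0, -0.024, -1], [-0.036, 0.0023, 0, 0, 0, -0.024, -1], [-0.036, 0.0015, 0, 0, 0, -0.024, -1], [-0.036, 0.0005, 0, 0, 0, -0.025, -1], [-0.036, -0.0005, 0, 0, 0, -0.025, -1], [0, 0, 0, 0, 0, 0, -1]],
  ],
)

```text
time_s: 6.52
position: [0.5139, -0.1331, 0.1394]
tool_rot: [[0.006, 1.0, -0.001], [1.0, -0.006, 0.0], [0.0, -0.001, -1.0]]
ft_force: [-0.0, 1.0, -1.6]
grip_width: 0.0147
gripper_force: 58.6
```

Emit:
send_rows(
  deltas=[
    [[0, 0, 0, 0, 0, 0, -1], [0, 0, 0, 0, 0, 0, -1]],
  ],
)

```text
time_s: 6.78
position: [0.5141, -0.1302, 0.1397]
tool_rot: [[0.002, 1.0, -0.0], [1.0, -0.002, 0.0], [0.0, -0.0, -1.0]]
ft_force: [1.0, 0.7, -0.8]
grip_width: 0.0151
gripper_force: 58.6
```

```bash
python3 - <<'E'
from h import *
a,p=cloud("wrist"); np.savez("w4.npz",a=a,p=p); save("w4.png",a)
s=telemetry.observe(); print(s["time_s"],s["position"],s["tool_rot"],s["ft_force"],s["gripper_force"])
E
```

```text
6.825 [ 0.51411371 -0.13027117  0.1398119 ] [[ 1.85100507e-03  9.99998262e-01 -2.22819087e-04]
 [ 9.99998271e-01 -1.85096581e-03  1.76263110e-04]
 [ 1.75850373e-04 -2.23144966e-04 -9.99999960e-01]] [-0.04598572  0.16386101 -0.02540619] 58.60775113105774
```

View pics/w4.png

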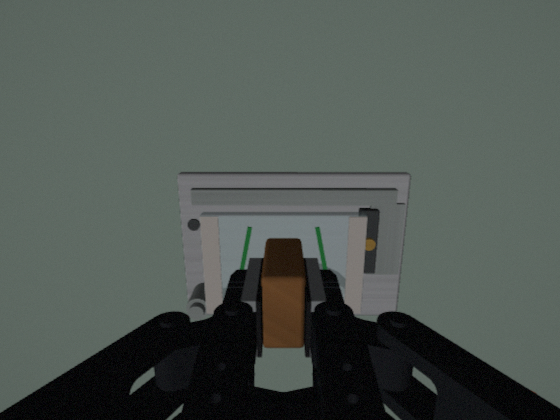

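The slide is held square above the stage, with the glass's +y side at row 214, the edge strip at rows 190–207 and the block at x≈360–379. I'll measure the relative geometry.

```bash
python3 - <<'E'
from h import *
d=np.load("w4.npz"); p,a=d["p"],d["a"]; Z=p[...,2]
def line(pts,nm,ax=0,at=0):
    pts=np.float32(pts); vx,vy,x,y=cv2.fitLine(pts,cv2.DIST_HUBER,0,.001,.001).ravel()
    if ax==0: print(nm,"deg",np.degrees(np.arctan(vy/vx)),"y at x=.514",y+(.514-x)*vy/vx,len(pts))
    else: print(nm,"deg",np.degrees(np.arctan(-vx/vy)),"x at y=-.135",x+(-.135-y)*vx/vy,len(pts))
gl=(Z>.095)&(Z<.112)
line([p[np.where(gl[205:230,c])[0].min()+205,c,:2] for c in range(204,365) if gl[205:230,c].any()],"glass+y")
line([p[r,np.where(gl[r,195:230])[0].min()+195,:2] for r in range(220,300) if gl[r,195:230].any()],"glass-x",1)
line([p[r,np.where(gl[r,340:380])[0].max()+340,:2] for r in range(220,300) if gl[r,340:380].any()],"glass+x",1)
m=(Z>.0333)&(Z<.042)
line([p[np.where(m[185:213,c])[0].max()+185,c,:2] for c in range(200,355) if m[185:213,c].any()],"edge")
b=(Z>.0335)&(Z<.045)
print([ (r,round(float(p[r,350:400,0][b[r,350:400]].min()),4)) for r in range(212,275,6) if b[r,350:400].any()])
print("bed z",np.median(Z[178:186,220:380]), "glass z",np.median(Z[gl]))
d1=np.load("w1.npz")["p"]; q=d1[176:205,285:340]; k=(q[...,2]>.045)&(q[...,2]<.056); print("bulge max y",np.nanpercentile(q[k][:,1],[90,98,100]), "x",q[k][q[k][:,1].argmax()])
E
```

```text
glass+y deg -0.16496132 y at x=.514 -0.10610985 161
glass-x deg 0.018746365 x at y=-.135 0.4782997 80
glass+x deg -0.17622317 x at y=-.135 0.5522392 80
edge deg -0.0849275 y at x=.514 -0.12191419 155
[(212, 0.5667), (218, 0.5688), (224, 0.5692), (230, 0.5688), (236, 0.5692), (242, 0.5682), (248, 0.5686), (254, 0.5695), (260, 0.5688), (266, 0.5695), (272, 0.5687)]
bed z nan glass z 0.10424779325038258
bulge max y [-0.16401757 -0.16323647 -0.16294801] x [ 0.52725958 -0.16294801  0.05013384]
```

Emit:
send_rows(
  deltas=[
    [[0, -0.001, 0.014, 0, 0, 0, -1], [0, -0.001, 0.016, 0, 0, 0, -1], [0, 0, 0.014, 0, 0, 0, -1], [0, 0, 0.009, 0, 0, 0, -1], [0, 0, 0.005, 0, 0, 0, -1], [0, 0, 0, 0, 0, 0, -1], [0, 0, 0, 0, 0, 0, -1]],
  ],
)

```text
time_s: 7.7
position: [0.5123, -0.1313, 0.0822]
tool_rot: [[0.003, 1.0, 0.001], [1.0, -0.003, -0.0], [-0.0, 0.001, -1.0]]
ft_force: [1.2, 0.4, -1.1]
grip_width: 0.0151
gripper_force: 58.6
```

```bash
python3 - <<'E'
from h import *
s=telemetry.observe(); print(s["time_s"],s["position"],s["tool_rot"],s["ft_force"],s["wrist_torque"])
E
```

```text
7.7 [ 0.51232601 -0.13131318  0.08219847] [[ 2.98215352e-03  9.99995298e-01  7.14017533e-04]
 [ 9.99995484e-01 -2.98188734e-03 -3.73567382e-04]
 [-3.71436506e-04  7.15128344e-04 -9.99999675e-01]] [ 1.24898021  0.40785952 -1.05057448] [-0.00503081  0.01067309 -0.0031715 ]
```

Emit:
send_rows(
  deltas=[
    [[-0.003, 0, 0, 0, 0, 0, -1], [-0.003, 0, 0, 0, 0, 0, -1], [-0.002, 0, 0, 0, 0, 0, -1], [-0.002, 0, 0, 0, 0, 0, -1], [-0.002, 0, 0, 0, 0, 0, -1], [-0.002, 0, 0, 0, 0, 0, -1], [-0.001, 0, 0, 0, 0, 0, -1], [-0.001, 0, 0, 0, 0, 0, -1], [0, 0, 0, 0, 0, 0, -1], [0, 0, 0, 0, 0, 0, -1], [0, 0, 0, 0, 0, 0, -1]],
  ],
)

```text
time_s: 9.07
position: [0.512, -0.1471, 0.0818]
tool_rot: [[0.003, 1.0, -0.0], [1.0, -0.003, 0.0], [0.0, -0.0, -1.0]]
ft_force: [0.8, 4.1, -0.9]
grip_width: 0.0152
gripper_force: 58.6
```

```bash
cat > meas.py <<'E'
from h import *
import sys
S=[]; A=[]
a,p=cloud("wrist"); S.append(telemetry.observe()["position"])
Z=p[...,2]; s=telemetry.observe(); 
print(s["time_s"],np.round(s["position"],4),np.round(s["ft_force"],2),np.round(s["wrist_torque"],3),"g",s["gripper_force"])
np.savez(sys.argv[1]+".npz",a=a,p=p); save(sys.argv[1]+".png",a)
def prof(c): print(c,[(r,round(float(p[r,c,1])*1e3,1),round(float(Z[r,c])*1e3,1)) for r in range(*rr)])
E
python3 - w5 <<'E'
import sys; sys.argv=["","w5"]
exec(open("meas.py").read())
# per-column boundary between edge strip / gap / glass
from h import *
for c in (215,255,330,350):
    r=np.arange(180,260,2); print(c,[(int(i),round(float(p[i,c,1])*1e3,1),round(float(Z[i,c])*1e3,1)) for i in r if 30<Z[i,c]*1e3<60 ][:28])
E
```

```text
9.125 [ 0.512  -0.1471  0.0818] [ 1.34  4.57 -2.38] [ 0.807 -0.164  0.082] g 58.61026883125305
215 [(184, -111.8, 33.6), (186, -112.1, 36.4), (188, -113.1, 36.2), (190, -114.3, 34.9), (192, -115.2, 35.5), (194, -116.1, 35.5), (196, -117.0, 35.6), (198, -118.0, 35.7), (200, -119.2, 34.7), (202, -119.8, 35.9), (204, -121.5, 33.7), (212, -122.9, 41.7), (214, -123.1, 44.0), (216, -123.6, 45.4), (218, -124.1, 46.5), (220, -124.6, 47.8), (222, -126.0, 46.4), (224, -127.2, 45.7), (226, -127.4, 47.9), (228, -128.9, 46.5), (230, -129.3, 47.9), (232, -130.7, 46.5), (234, -131.9, 46.1), (236, -132.5, 46.9), (238, -133.6, 46.6), (240, -134.1, 47.6), (242, -135.7, 46.3), (244, -136.1, 47.6)]
255 [(184, -111.7, 34.2), (186, -112.4, 35.1), (188, -113.1, 36.1), (190, -114.1, 35.8), (192, -115.2, 35.3), (194, -115.9, 36.3), (196, -116.8, 36.5), (198, -118.1, 35.3), (200, -118.9, 36.0), (202, -119.7, 36.6), (204, -120.8, 36.2), (212, -123.0, 41.6), (214, -122.9, 44.6), (216, -123.5, 45.8), (218, -124.3, 46.0), (220, -125.2, 46.1), (222, -126.1, 46.4), (224, -126.9, 46.6), (226, -127.9, 46.6), (228, -1
[... 666 characters left out ...]
), (232, -131.4, 45.0), (234, -132.0, 46.1), (236, -133.0, 46.0), (238, -133.6, 46.7), (240, -135.0, 45.7)]
350 [(184, -111.9, 33.5), (186, -112.6, 34.9), (188, -113.3, 35.7), (190, -114.2, 36.1), (192, -115.2, 35.8), (194, -116.4, 34.9), (196, -117.3, 34.9), (198, -118.3, 34.9), (200, -119.1, 35.4), (202, -120.2, 35.0), (204, -120.9, 36.2), (208, -124.7, 30.3), (212, -123.1, 41.4), (214, -123.0, 44.6), (216, -123.7, 45.4), (218, -124.4, 46.1), (220, -125.2, 46.4), (222, -126.0, 46.8), (224, -127.0, 46.6), (226, -128.4, 45.5), (228, -128.8, 47.0), (230, -129.9, 46.6), (232, -130.8, 46.6), (234, -131.8, 46.5), (236, -132.9, 46.3), (238, -133.8, 46.4), (240, -134.5, 46.9), (242, -135.5, 47.0)]
```

View pics/w5.png

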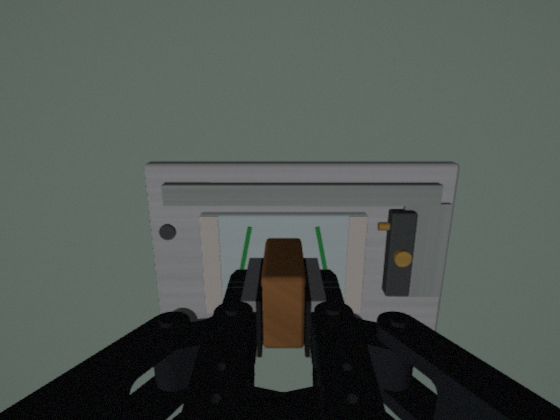

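The glass's +y side (row 214, y≈−0.1230) is only about 1.2 mm past the edge face (y≈−0.1217). The pin at (384,226) is clear of the glass end at column 366. I'll go 1 mm further, then lower it.

Emit:
send_rows(
  deltas=[
    [[-0.001, 0, 0, 0, 0, 0, -1], [0, 0, 0, 0, 0, 0, -1], [0, 0, 0.002, 0, 0, 0, -1], [0, 0, 0.002, 0, 0, 0, -1], [0, 0, 0.002, 0, 0, 0, -1], [0, 0, 0.0015, 0, 0, 0, -1], [0, 0, 0.001, 0, 0, 0, -1], [0, 0, 0.0005, 0, 0, 0, -1], [0, 0, 0, 0, 0, 0, -1], [0, 0, 0, 0, 0, 0, -1]],
  ],
)

```text
time_s: 10.38
position: [0.512, -0.1482, 0.0728]
tool_rot: [[0.003, 1.0, -0.0], [1.0, -0.003, 0.0], [0.0, -0.0, -1.0]]
ft_force: [-0.6, 5.1, -0.7]
grip_width: 0.0147
gripper_force: 58.7
```

```bash
cat > m2.py <<'E'
import sys
exec(open("meas.py").read())
g=lambda r0,r1,c0,c1:np.round(np.nanmedian(p[r0:r1,c0:c1],(0,1))*1e3,2)
for c in (230,340):
    print(c,[(i,round(float(np.nanmedian(p[i,c-8:c+8,1]))*1e3,1),round(float(np.nanmedian(Z[i,c-8:c+8]))*1e3,1)) for i in range(198,226,2)])
for r in (250,280): # glass z fwd/back
    print("z",r,g(r-3,r+3,205,220)[1:],g(r-3,r+3,350,362)[1:])
r=230; print("row230",[(c,round(float(np.nanmedian(p[r-3:r+3,c,0]))*1e3,1),round(float(np.nanmedian(Z[r-3:r+3,c]))*1e3,1)) for c in range(356,400,3)])
E
python3 m2.py w6
```

```text
10.425 [ 0.5121 -0.1482  0.0728] [ 0.35  4.47 -1.87] [0.843 0.014 0.08 ] g 58.662439584732056
230 [(198, -116.6, 35.5), (200, -117.5, 35.6), (202, -118.4, 35.6), (204, -119.3, 35.8), (206, -120.2, 35.7), (208, -121.2, 35.6), (210, -124.0, 29.6), (212, -123.9, 32.8), (214, -123.9, 35.7), (216, -124.4, 37.0), (218, -125.3, 37.3), (220, -126.2, 37.2), (222, -127.1, 37.3), (224, -128.1, 37.4)]
340 [(198, -116.6, 35.9), (200, -117.5, 35.8), (202, -118.5, 35.6), (204, -119.4, 35.5), (206, -120.3, 35.7), (208, -121.2, 35.7), (210, -124.0, 30.0), (212, -124.1, 32.7), (214, -124.0, 35.8), (216, -124.5, 37.1), (218, -125.5, 37.1), (220, -126.5, 36.7), (222, -127.3, 37.2), (224, -128.2, 37.2)]
z 250 [-140.17   37.48] [-140.36   37.51]
z 280 [-155.5    37.58] [-155.66   37.67]
row230 [(356, 545.7, 37.5), (359, 547.0, 37.5), (362, 548.2, 37.8), (365, 549.7, 37.3), (368, 553.0, 29.2), (371, 554.3, 30.1), (374, 555.8, 29.9), (377, 557.3, 29.1), (380, 558.6, 29.4), (383, 559.3, 32.2), (386, 559.9, 34.6), (389, 561.5, 33.8), (392, 562.6, 34.7), (395, 563.9, 34.7), (398, 564.6, 36.9)]
```

Emit:
send_rows(
  deltas=[
    [[0, 0, 0.0005, 0, 0, 0, -1], [0, 0, 0.0004, 0, 0, 0, -1], [0, 0, 0.0003, 0, 0, 0, -1], [0, 0, 0, 0, 0, 0, -1], [0, 0, 0, 0, 0, 0, -1]],
  ],
)

```text
time_s: 11.05
position: [0.5121, -0.1482, 0.0716]
tool_rot: [[0.003, 1.0, 0.0], [1.0, -0.003, -0.0], [-0.0, 0.0, -1.0]]
ft_force: [0.5, 3.8, -0.4]
grip_width: 0.0153
gripper_force: 58.7
```

```bash
python3 m2.py w7 | grep -v '^[23]'
```

```text
11.1 [ 0.5121 -0.1482  0.0716] [ 0.28  3.7  -0.  ] [0.769 0.019 0.122] g 58.69297385215759
z 250 [-140.28   36.36] [-140.44   36.39]
z 280 [-155.46   36.43] [-155.45   36.48]
row230 [(356, 545.6, 36.7), (359, 546.9, 37.1), (362, 548.3, 36.6), (365, 549.8, 36.2), (368, 552.8, 29.7), (371, 554.2, 29.1), (374, 555.4, 30.0), (377, 557.0, 29.2), (380, 558.2, 29.8), (383, 559.3, 30.9), (386, 559.8, 34.2), (389, 561.3, 33.4), (392, 562.5, 34.3), (395, 563.7, 34.5), (398, 564.4, 36.7)]
```

Emit:
send_rows(
  deltas=[
    [[0, 0, 0.0003, 0, 0, 0, -1], [0, 0, 0, 0, 0, 0, -1], [0, 0, 0, 0, 0, 0, -1]],
  ],
)

```text
time_s: 11.48
position: [0.5121, -0.1482, 0.0713]
tool_rot: [[0.003, 1.0, 0.0], [1.0, -0.003, -0.0], [-0.0, 0.0, -1.0]]
ft_force: [-0.1, 3.7, 0.7]
grip_width: 0.0152
gripper_force: 58.9
```

Emit:
send_rows(
  deltas=[
    [[0, 0, 0.0002, 0, 0, 0, -1], [0, 0, 0, 0, 0, 0, -1], [0, 0, 0, 0, 0, 0, -1]],
  ],
)

```text
time_s: 11.85
position: [0.5121, -0.1482, 0.0713]
tool_rot: [[0.003, 1.0, 0.0], [1.0, -0.003, -0.0], [-0.0, 0.0, -1.0]]
ft_force: [0.0, 5.3, 3.4]
grip_width: 0.0153
gripper_force: 59.2
```

Emit:
send_rows(
  deltas=[
    [[0.0007, 0, 0, 0, 0, 0, -1], [0.0007, 0, 0, 0, 0, 0, -1], [0.0003, 0, 0, 0, 0, 0, -1], [0, 0, 0, 0, 0, 0, -1], [0, 0, 0, 0, 0, 0, -1]],
  ],
)

```text
time_s: 12.48
position: [0.5121, -0.1467, 0.0713]
tool_rot: [[0.003, 1.0, 0.0], [1.0, -0.003, -0.0], [-0.0, 0.0, -1.0]]
ft_force: [-1.4, 2.2, 5.8]
grip_width: 0.0151
gripper_force: 59.4
```

Emit:
send_rows(
  deltas=[
    [[0.0003, 0, 0, 0, 0, 0, -1], [0, 0, 0, 0, 0, 0, -1], [0, 0, 0, 0, 0, 0, -1]],
  ],
)

```text
time_s: 12.85
position: [0.5122, -0.1464, 0.0713]
tool_rot: [[0.003, 1.0, 0.0], [1.0, -0.003, -0.0], [-0.0, 0.0, -1.0]]
ft_force: [-0.9, 1.7, 5.1]
grip_width: 0.0152
gripper_force: 59.5
```

```bash
python3 m2.py w8
```

```text
12.9 [ 0.5122 -0.1464  0.0713] [-0.96  3.12  4.98] [0.42  0.292 0.011] g 59.464232325553894
230 [(198, -114.3, 35.7), (200, -115.3, 35.5), (202, -116.2, 35.4), (204, -117.1, 35.4), (206, -117.9, 35.8), (208, -118.9, 35.7), (210, -119.9, 35.4), (212, -120.6, 35.9), (214, -121.6, 35.9), (216, -122.6, 35.7), (218, -123.4, 35.9), (220, -124.4, 35.7), (222, -125.4, 35.6), (224, -126.3, 35.6)]
340 [(198, -114.4, 35.8), (200, -115.3, 35.6), (202, -116.2, 35.6), (204, -117.1, 35.8), (206, -118.0, 35.8), (208, -119.0, 35.6), (210, -119.9, 35.6), (212, -120.8, 35.8), (214, -121.7, 35.8), (216, -122.8, 35.4), (218, -123.5, 36.0), (220, -124.5, 35.8), (222, -125.5, 35.5), (224, -126.3, 36.1)]
z 250 [-138.53   35.93] [-138.6    36.11]
z 280 [-153.64   36.23] [-153.71   35.95]
row230 [(356, 545.9, 35.5), (359, 547.2, 35.9), (362, 548.5, 35.8), (365, 549.8, 36.3), (368, 552.7, 29.5), (371, 554.1, 29.8), (374, 555.6, 29.3), (377, 557.2, 28.6), (380, 558.4, 29.4), (383, 559.8, 29.6), (386, 561.0, 29.7), (389, 562.3, 30.2), (392, 563.9, 29.6), (395, 564.3, 32.6), (398, 564.5, 36.2)]
```

Emit:
send_rows(
  deltas=[
    [[0.0004, 0, -0.0002, 0, 0, 0, -1], [0, 0, 0, 0, 0, 0, -1], [0, 0, 0, 0, 0, 0, -1]],
  ],
)

```text
time_s: 13.28
position: [0.5121, -0.146, 0.0713]
tool_rot: [[0.003, 1.0, 0.0], [1.0, -0.003, -0.0], [-0.0, 0.0, -1.0]]
ft_force: [-0.9, 1.5, 2.6]
grip_width: 0.0152
gripper_force: 59.1
```

Emit:
send_rows(
  deltas=[
    [[0.0003, 0, 0, 0, 0, 0, -1], [0, 0, 0, 0, 0, 0, -1], [0, 0, 0, 0, 0, 0, -1]],
  ],
)

```text
time_s: 13.65
position: [0.5121, -0.1459, 0.0713]
tool_rot: [[0.003, 1.0, 0.0], [1.0, -0.003, -0.001], [-0.001, 0.0, -1.0]]
ft_force: [-1.9, -3.2, 0.9]
grip_width: 0.0151
gripper_force: 59.0
```

Emit:
send_rows(
  deltas=[
    [[-0.0002, 0, 0, 0, 0, 0, -1], [0, 0.002, 0, 0, 0, 0, -1], [0, 0.002, 0, 0, 0, 0, -1], [0, 0.002, 0, 0, 0, 0, -1], [0, 0.002, 0, 0, 0, 0, -1], [0, 0.0015, 0, 0, 0, 0, -1], [0, 0.001, 0, 0, 0, 0, -1], [0, 0, 0, 0, 0, 0, -1], [0, 0, 0, 0, 0, 0, -1]],
  ],
)

```text
time_s: 14.78
position: [0.5224, -0.1459, 0.0713]
tool_rot: [[0.003, 1.0, -0.0], [1.0, -0.003, -0.0], [-0.0, -0.0, -1.0]]
ft_force: [-3.3, -4.4, 2.2]
grip_width: 0.0152
gripper_force: 59.0
```

```bash
python3 m2.py w9
```

```text
14.825 [ 0.5225 -0.1459  0.0713] [-3.12 -4.44  2.72] [-0.719  0.596 -0.011] g 59.034159779548645
230 [(198, -113.9, 35.6), (200, -114.8, 35.8), (202, -115.8, 35.5), (204, -116.6, 35.9), (206, -117.5, 35.8), (208, -118.5, 35.6), (210, -119.4, 35.6), (212, -120.3, 35.6), (214, -121.2, 35.7), (216, -122.2, 35.5), (218, -123.0, 35.9), (220, -124.1, 35.6), (222, -125.0, 35.5), (224, -125.8, 35.9)]
340 [(198, -114.0, 35.6), (200, -114.9, 35.6), (202, -115.7, 35.8), (204, -116.7, 35.6), (206, -117.6, 35.8), (208, -118.7, 35.3), (210, -119.4, 35.8), (212, -120.3, 35.8), (214, -121.3, 35.6), (216, -122.3, 35.6), (218, -123.3, 35.3), (220, -124.1, 35.6), (222, -125.1, 35.6), (224, -126.0, 35.6)]
z 250 [-138.09   36.02] [-138.17   35.99]
z 280 [-153.17   36.21] [-153.41   36.04]
row230 [(356, 556.0, 36.0), (359, 557.5, 35.8), (362, 558.7, 35.8), (365, 560.2, 35.7), (368, 563.0, 29.6), (371, 564.3, 30.1), (374, 564.4, 35.1), (377, 565.1, 37.4), (380, 566.2, 38.2), (383, 567.7, 37.6), (386, 569.0, 37.4), (389, 570.3, 37.5), (392, 571.5, 37.8), (395, 572.9, 37.8), (398, 574.2, 37.7)]
```

Emit:
send_rows(
  deltas=[
    [[-0.0004, 0, 0, 0, 0, 0, -1], [0, 0.0008, 0, 0, 0, 0, -1], [0, 0.0008, 0, 0, 0, 0, -1], [0, 0.0006, 0, 0, 0, 0, -1], [0, 0, 0, 0, 0, 0, -1], [0, 0, 0, 0, 0, 0, -1]],
  ],
)

```text
time_s: 15.58
position: [0.5248, -0.146, 0.0713]
tool_rot: [[0.003, 1.0, 0.0], [1.0, -0.003, 0.0], [0.0, 0.0, -1.0]]
ft_force: [-2.8, -0.1, 1.5]
grip_width: 0.0155
gripper_force: 59.0
```

Emit:
send_rows(
  deltas=[
    [[0, 0.0004, 0, 0, 0, 0, -1], [0, 0, 0, 0, 0, 0, -1], [0, 0, 0, 0, 0, 0, -1]],
  ],
)

```text
time_s: 15.95
position: [0.5252, -0.146, 0.0713]
tool_rot: [[0.003, 1.0, -0.0], [1.0, -0.003, 0.0], [0.0, -0.0, -1.0]]
ft_force: [-2.8, 0.5, 2.6]
grip_width: 0.0152
gripper_force: 59.0
```

Emit:
send_rows(
  deltas=[
    [[0, 0.0003, 0, 0, 0, 0, -1], [0, 0, 0, 0, 0, 0, -1], [0, 0, 0, 0, 0, 0, -1]],
  ],
)

```text
time_s: 16.32
position: [0.5255, -0.146, 0.0713]
tool_rot: [[0.003, 1.0, -0.0], [1.0, -0.003, 0.0], [0.0, -0.0, -1.0]]
ft_force: [-2.2, 2.1, 2.0]
grip_width: 0.0152
gripper_force: 59.0
```

Emit:
send_rows(
  deltas=[
    [[0, 0.0003, 0, 0, 0, 0, -1], [0, 0, 0, 0, 0, 0, -1], [0, 0, 0, 0, 0, 0, -1]],
  ],
)

```text
time_s: 16.7
position: [0.5256, -0.146, 0.0713]
tool_rot: [[0.003, 1.0, -0.0], [1.0, -0.003, 0.0], [0.0, -0.0, -1.0]]
ft_force: [-4.9, 1.3, 3.3]
grip_width: 0.015
gripper_force: 59.1
```

Emit:
send_rows(
  deltas=[
    [[0, 0.0003, 0, 0, 0, 0, -1], [0, 0, 0, 0, 0, 0, -1], [0, 0, 0, 0, 0, 0, -1]],
  ],
)

```text
time_s: 17.08
position: [0.5256, -0.146, 0.0713]
tool_rot: [[0.003, 1.0, -0.001], [1.0, -0.003, 0.0], [0.0, -0.001, -1.0]]
ft_force: [-5.2, 2.4, 4.1]
grip_width: 0.0154
gripper_force: 59.4
```

```bash
python3 m2.py w10
```

```text
17.125 [ 0.5256 -0.1461  0.0713] [-5.6   2.19  2.63] [0.247 0.954 0.086] g 59.37539756298065
230 [(198, -114.0, 35.5), (200, -114.8, 35.8), (202, -115.7, 36.1), (204, -116.7, 35.7), (206, -117.6, 35.6), (208, -118.6, 35.5), (210, -119.4, 35.8), (212, -120.4, 35.6), (214, -121.3, 35.5), (216, -122.2, 35.7), (218, -123.2, 35.5), (220, -124.1, 35.6), (222, -124.9, 36.0), (224, -125.9, 36.0)]
340 [(198, -114.0, 35.9), (200, -115.0, 35.4), (202, -115.9, 35.5), (204, -116.8, 35.6), (206, -117.7, 35.5), (208, -118.7, 35.4), (210, -119.5, 35.6), (212, -120.5, 35.5), (214, -121.5, 35.4), (216, -122.3, 35.6), (218, -123.2, 35.9), (220, -124.2, 35.7), (222, -125.1, 35.6), (224, -126.1, 35.5)]
z 250 [-138.04   36.11] [-138.13   35.95]
z 280 [-153.21   36.28] [-153.31   36.17]
row230 [(356, 559.3, 35.8), (359, 560.5, 35.9), (362, 562.0, 35.7), (365, 563.2, 36.1), (368, 564.4, 36.7), (371, 565.6, 37.6), (374, 566.7, 38.3), (377, 568.2, 37.5), (380, 569.4, 37.9), (383, 570.8, 37.6), (386, 572.1, 37.6), (389, 573.5, 37.5), (392, 574.7, 37.7), (395, 577.7, 32.5), (398, 579.1, 32.5)]
```

The glass now touches the block: TCP x has stopped at 0.5256 and the end force has risen. One more small step for sure bearing, then I'll release it.

Emit:
send_rows(
  deltas=[
    [[0, 0.0003, 0, 0, 0, 0, -1], [0, 0, 0, 0, 0, 0, -1], [0, 0, 0, 0, 0, 0, -1], [0, 0, 0, 0, 0, 0, -1]],
  ],
)

```text
time_s: 17.62
position: [0.5257, -0.146, 0.0713]
tool_rot: [[0.003, 1.0, -0.002], [1.0, -0.003, 0.0], [0.0, -0.002, -1.0]]
ft_force: [-7.0, 1.9, 5.4]
grip_width: 0.0148
gripper_force: 59.5
```

Emit:
send_rows(
  deltas=[
    [[0, 0, -0.0002, 0, 0, 0, -1], [0, 0, 0, 0, 0, 0, -1], [0, 0, 0, 0, 0, 0, -0.55], [0, 0, 0, 0, 0, 0, -0.45], [0, 0, 0, 0, 0, 0, -0.3], [0, 0, 0, 0, 0, 0, -0.15], [0, 0, 0, 0, 0, 0, -0.1], [0, 0, 0, 0, 0, 0, -0.1]],
  ],
  squeeze=20,
)

```text
time_s: 18.62
position: [0.5264, -0.1462, 0.0715]
tool_rot: [[0.003, 1.0, 0.0], [1.0, -0.003, 0.0], [0.0, 0.0, -1.0]]
ft_force: [0.6, 0.4, 0.6]
grip_width: 0.0382
gripper_force: 0.0
```

```bash
python3 m2.py w11
```

```text
18.675 [ 0.5264 -0.1462  0.0715] [-0.26  0.61 -0.18] [ 0.02  -0.028  0.021] g 0.0
230 [(198, -114.2, 35.6), (200, -115.0, 36.0), (202, -116.0, 35.6), (204, -116.9, 35.5), (206, -117.8, 35.6), (208, -118.6, 36.0), (210, -119.6, 35.8), (212, -120.6, 35.6), (214, -121.5, 35.5), (216, -122.4, 35.6), (218, -123.2, 36.0), (220, -124.0, 36.5), (222, -125.2, 35.7), (224, -126.1, 36.0)]
340 [(198, -114.2, 35.7), (200, -115.1, 35.9), (202, -116.1, 35.6), (204, -117.0, 35.7), (206, -118.0, 35.4), (208, -118.7, 36.0), (210, -119.8, 35.6), (212, -120.6, 35.8), (214, -121.6, 35.6), (216, -122.6, 35.5), (218, -123.4, 35.7), (220, -124.4, 35.7), (222, -125.4, 35.5), (224, -126.2, 35.9)]
z 250 [-138.27   36.27] [-138.58   36.05]
z 280 [-139.62   63.03] [-139.92   62.29]
row230 [(356, 560.1, 36.0), (359, 561.5, 35.9), (362, 562.6, 36.3), (365, 564.3, 35.2), (368, 565.1, 37.3), (371, 566.2, 38.2), (374, 567.6, 37.9), (377, 569.0, 37.8), (380, 570.4, 37.5), (383, 571.6, 37.9), (386, 572.8, 38.1), (389, 574.4, 37.1), (392, 575.8, 37.2), (395, 578.6, 32.7), (398, 580.0, 32.4)]
```

View pics/w11.png

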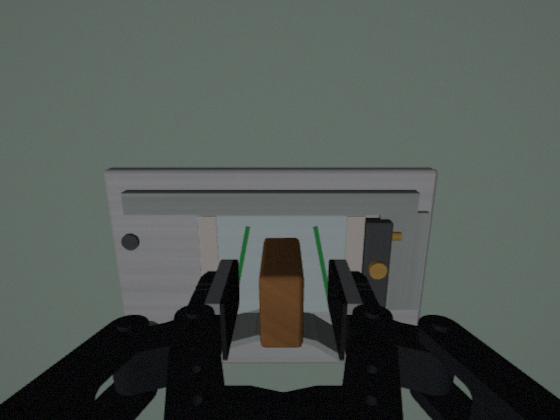

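The fingers are clear of the grip. The glass lies flush with the edge strip (row 215) and the block (column ~364), and the pin is pushed out at the back (396,236). Lifting away.

Emit:
send_rows(
  deltas=[
    [[0, 0, -0.01, 0, 0, 0, -0.1], [0, 0, -0.02, 0, 0, 0, -0.1], [0, 0, -0.035, 0, 0, 0, -0.1], [0, 0, -0.045, 0, 0, 0, -0.1], [0, 0, -0.045, 0, 0, 0, -0.1], [0, 0, 0, 0, 0, 0, -0.1], [0, 0, 0, 0, 0, 0, -0.1], [0, 0, 0, 0, 0, 0, -0.1]],
  ],
)

```text
time_s: 19.68
position: [0.526, -0.146, 0.2254]
tool_rot: [[0.003, 1.0, -0.002], [1.0, -0.003, 0.001], [0.001, -0.002, -1.0]]
ft_force: [-0.5, -0.7, 0.2]
grip_width: 0.0387
gripper_force: 0.0
```

```bash
python3 - <<'E'
from h import *
a,p=cloud("wrist"); s=telemetry.observe(); print(s["time_s"],s["position"],s["ft_force"])
im=cv2.resize(a[110:260,190:400],None,fx=3.8,fy=3.8,interpolation=cv2.INTER_CUBIC); save("w12.png",np.clip(im*1.6,0,255).astype(np.uint8))
E
```

```text
19.725 [ 0.5260592  -0.14599554  0.22546854] [-0.00508815 -0.95462612 -0.15896779]
```

View pics/w12.png

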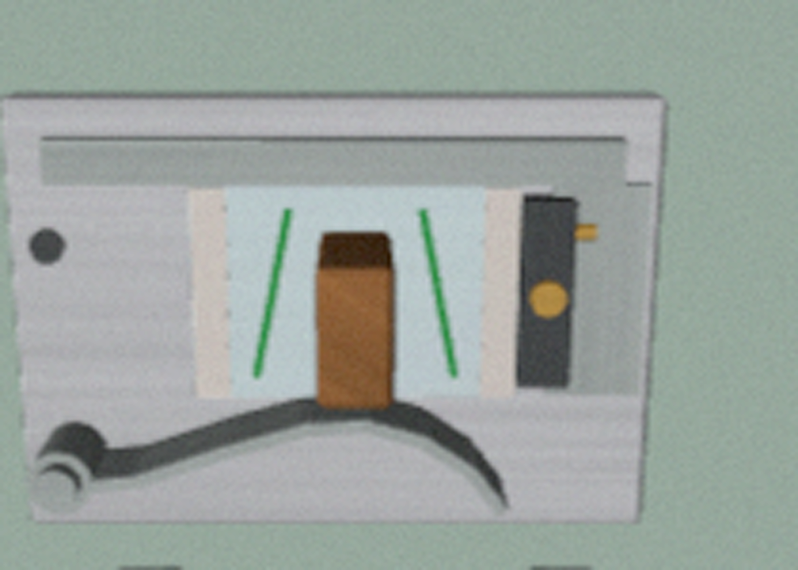

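The slide lies flat in the corner: against the edge at row 187 and the block at column 520, with the arm bearing on its lower side at about (355,405). Handing in.

```bash
python3 -c "
from rig import env
print(env.close_job())"
```

```text
the job is handed in; nothing more can be done
None
```

The job is handed in: the last picture shows the slide flat in the corner, against the fixed edge and the stop's hard face, held by the sprung arm with the gripper clear. It took about 20 s, with about 5 N on the stop. The verdict was not shown.

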